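# Change over the controller board in a bench test rack

### The arm

A 6-joint arm with a two-finger parallel gripper is mounted at the origin on the work surface. World frame = base frame: x ahead of the robot, y to its left, z up, the work surface at z = 0. Lengths are in m, angles in rad, forces in N, time in s.
With the tool pointing down it reaches from about 0.325 to 0.9 m from the base axis. Payload 6.1 kg.
Tool frame: the origin (TCP) lies midway between the tips of the shut fingers; the grasp point (between the pads) lies 19 mm behind it (ctrl.tcp_to_grasp is the distance from the TCP to the grasp point, in m); z points along the fingers, y is the line along which they close (so a half turn about z gives the same grasp; the last joint's range is limited). The gripper opens to 87 mm and grips with 3 to 60 N. Pads are 19 mm wide; open, the fingers measure 117 mm over their backs; the gripper's body (75 mm by 190 mm) begins 51 mm behind the grasp point.
Start: joints at [1.017, 0.22, 1.526, -0, 1.395, -0.126], TCP at [0.259, 0.569, 0.223] pointing down, gripper open.
Joint ranges: [-2.98, 2.98], [-0.91, 2.08], [0.09, 2.57], [-1.24, 4.39], [0.2, 2.65], [-2.68, 2.68]. Speed limits (rad/s): [2.57, 2.57, 3.01, 3.14, 3.14, 3.14].

### API

Orientations are given as a rotation vector (axis times angle).
In Python, from station import ctrl, optics, sign_off, models gives the robot as it stands. The module is installed in compiled form; this text tells all that it offers.
- The arm moves only by the tool send_rows, never from a script. Its argument "series" is a list of rows, each a list of 6 numbers: the shift along the tool's x, y, z in mm, then the turn, a rotation vector about the tool's x, y, z in degrees. A call has 1 to 12 rows; each row is the pose to reach, as a shift and turn from the pose commanded when the call began, along the tool's axes at that moment; what a row does not reach only later rows make up. A row lasts 1/8 s, in which the tool goes at most 62.5 mm and 10.7 degrees, less where a joint would pass 70% of its speed; a pose out of reach is approached as far as the arm can. A call with a gripper value outside its range is refused whole. "grip" is the gripper command: -1 is shut, 1 is fully open, values between are in proportion, set as the call begins (left out, the last holds). The fingers move at their own pace and stop on an object; "grip_force" is the grip in N (left out, the last holds). Time passes only in rows, so rows that repeat a pose let the fingers close. It gives the time, the measured TCP pose, the force, the opening and the grip force at its end, in the units of the state.
- ctrl.get_obs(): the state, without advancing time (a new reading comes with each control period).
- optics.camera(name): name is "scene" or "top" or "wrist"; returns a dict with "color" (384x512x3 uint8, red, green, blue), "range_z" (384x512 float32, m along the optical axis (not along the pixel's ray), 0 where there is no reading), "fx", "fy", "cx", "cy" (pixels), "k1" (the pictures are not rectified: a ray, as slopes to the right and down, at radius r is drawn at 1 + k1 r^2 times it, then the intrinsics apply), "T" (4x4, takes a point from camera to world coordinates). Camera axes: x right, y up, looking along -z (the intrinsics and any distortion apply to the point x, -y, -z); pixel columns grow to the right and rows downward; lengths in m; the calibration is good to about 2 mm. A picture is of the moment at which its call begins.
- sign_off(): hands the job in; it is judged then, once.
Trained networks look in a picture, given as the dict that the camera call returned (one of the last four; its "shot" number tells which), for a name from the list of things; names that differ only in an ending like _2 or _b are one class to them, and where a whole thing is asked for, a point or a joint stands for the part that bears it (a point fixed in the world has none). Each returns a list of dicts, best first, with "p" (0 to 1); they miss things now and then, are a little off and sometimes report something else, mostly with a low value. They report only what shows in the picture. A call takes as long as a camera call. They do not tell look-alikes from the thing itself.
- models.spot_in(picture, target): "centre" ([x, y, z] in m, in the coordinates of the camera as it stood for that picture, good to about 4 mm: the middle of the surface that is visible of it).
- models.spot_point(picture, target): "centre" ([x, y, z] in m, in the coordinates of the camera as it stood for that picture, good to about 4 mm: a listed point, or the origin of a listed thing).
The state is a dict: "clock": time; "qpos": joint angles; "qvel": joint speeds; "joint_torque": joint torques, N m; "ee_pos": TCP position; "tool_rot": TCP orientation; "wrist_force": force on the tool from outside, world axes, zero at the start; "wrist_torque": the same for the moment, N m; "gripper_width": finger opening in m; "grasp_force": force on a finger pad.
Only numpy, scipy, OpenCV 4.12 (cv2) and the standard library are available. Lean on these libraries where they do the work, as an engineer would, in place of code of your own. Each camera call takes 0.05 s, during which the arm holds its last target. There are 200 camera calls.

### The job

Change the test rack over from the old controller board (orange ejector levers) to the spare (blue ejector levers). Press the red key to stop the rig, then pry the old board free by swinging both its ejector levers fully outward and leave it standing loose in its slot; only then seat the spare by swinging both its levers inward, fully upright, until it is fully home, and press the green key to start the rig. Do not press green before the spare is home, nor red again after that, and leave the multimeter, the battery pack and the screwdriver where they lie.

Things in the scene. Friction and masses are not known exactly. Their poses are not given: they have to be found in the camera images.
- rack: Open card cage fixed to the bench: yellowish base plate 200 (x) by 250 (y) mm with two aluminium rails along its x at y = +-91 to +-106 mm, their tops at z = 131 mm. Origin: centre of the base plate's underside, on the bench. Slots along its y at x = -55, 0 and 55 mm hold, in any order, the old board, the spare and a fixed grey filler card 108 mm high without levers.
- old: Old controller board, 0.3 to 0.6 kg: green circuit board 3 (x) by 160 (y) by 100 (z) mm upright in its slot, an orange lever at each top corner. Origin: middle of its lower edge; axes as the rack's. Home, as it starts: origin 30 to 31 mm above the rack's. Its levers' toes pry it up about 6 mm as they are swung out, and hold it there. With one lever swung it tilts up to 3 degrees.
- spare: Spare controller board, like the old one but with blue levers. It starts with its levers out, standing on its unseated connector 6 to 7 mm above home (origin about 37 mm above the rack's). Swinging both levers in draws it down home against the connector's resistance, where it stays.
- old_left (a joint): Orange lever at the old board's +y corner: 0 = upright (board locked home), grows as it swings outward, away from the board's middle in the board's plane, to its stop at 1.0 rad. A bar 18 (x) by 10 mm (thinner in its first 16 mm), reaching 60 mm from its pivot, which lies at y = 77, z = 94 mm in the board's frame, 6 mm below its top edge. Friction holds it; 4 to 8 N near the tip.
- old_right (a joint): Orange lever at the old board's -y corner, a mirror image (pivot at y = -77 mm): 0 = upright, grows outward (towards -y).
- spare_left (a joint): Blue lever at the +y corner of the spare; same values and sizes. Starts at about 0.85 to 0.97.
- spare_right (a joint): Blue lever at the -y corner of the spare; same values and sizes. Starts at about 0.85 to 0.97.
- old_left_tip (a point): End of the old board's +y lever, on its centre line 60 mm from the pivot.
- old_right_tip (a point): End of the old board's -y lever, 60 mm from the pivot.
- spare_left_tip (a point): End of the spare's +y lever, 60 mm from the pivot.
- spare_right_tip (a point): End of the spare's -y lever, 60 mm from the pivot.
- stop_key (a joint): Travel of the red stop key, a round spring push button of 28 mm diameter on the grey key station: 0 released, 0.006 m fully down; needs about 5 N. It counts as pressed beyond 0.004.
- start_key (a joint): Travel of the green start key, like the red one.
- stop_key_top (a point): Centre of the red key's top face, about 74 mm above the bench; pressed straight down.
- start_key_top (a point): Centre of the green key's top face, 70 mm from the red one.
- multimeter: Bystander: red and black hand multimeter 185 by 85 by 47 mm, lying on the bench. Origin: centre of its underside.
- battery: Bystander: green battery pack 50 by 165 by 32 mm. Origin: centre of its underside.
- screwdriver: Bystander: black-handled screwdriver 200 mm long, lying on the bench. Origin: under its middle.
Things that resemble listed ones, but are neither listed nor needed, are in the scene too. There is more than one size of the part that bears stop_key; the job needs the smaller.

How it is judged:
By the outcome, as a careful person would: the job done as asked, in the order asked, and still so for the second after the job is handed in, with the robot touching nothing.
It also fails if it takes over 61 s, if anything falls off the work surface, if the arm or the gripper's body presses on something with over 40 N, if the wrist force passes 120 N, or if a joint passes its speed limit or range.

## Working session

There is one attempt and no reset: what is moved stays moved. The work goes in short steps, Python scripts to look and compute and a tool call to move; the robot and the scene stay as the last step left them, time stands still between calls to the robot, and variables do not carry over. Pictures are saved under pics/ and viewed, at most 10 in all, crops included, and the job is handed in when it is done.

Besides the shell and the picture viewer there is one more tool, called in YAML: its name, and indented under it one key for each argument. send_rows: Moves the arm, as the interface text tells. Its arguments: {"type":"object","properties":{"series":{"type":"array","items":{"type":"array","items":{"type":"number"}}},"grip":{"type":"number"},"grip_force":{"type":"number"}},"required":["series"]}

```bash
mkdir -p pics
cat > h.py <<'E'
import numpy as np, cv2
from station import ctrl, optics, sign_off, models
from scipy.spatial.transform import Rotation as R
def cloud(p):
    H,W=p["range_z"].shape
    u,v=np.meshgrid(np.arange(W),np.arange(H))
    return px(p,u,v,p["range_z"])
def px(p,u,v,d):
    xd=(np.asarray(u,float)-p["cx"])/p["fx"]; yd=(np.asarray(v,float)-p["cy"])/p["fy"]
    x,y=xd.copy(),yd.copy()
    for _ in range(8):
        s=1+p["k1"]*(x*x+y*y); x=xd/s; y=yd/s
    c=np.stack([x*d,-y*d,-d*np.ones_like(x)],-1)
    return c@p["T"][:3,:3].T+p["T"][:3,3]
def w(p,c): return p["T"][:3,:3]@np.array(c)+p["T"][:3,3]
def save(p,n,crop=None,s=1):
    i=p["color"][:,:,::-1]
    if crop: a,b,c,d=crop; i=i[b:d,a:c]
    cv2.imwrite("pics/"+n,cv2.resize(i,None,fx=s,fy=s,interpolation=cv2.INTER_CUBIC))
E
python3 - <<'E'
from h import *
np.set_printoptions(precision=3,suppress=True)
for n in ["scene","top"]:
    p=optics.camera(n); save(p,n+".png",s=1.5); np.savez(n+".npz",**p)
    print(n,p["T"][:3,3],p["fx"],p["k1"])
    for t in ["rack","old","spare","stop_key_top","start_key_top","old_left_tip","old_right_tip","spare_left_tip","spare_right_tip","battery","multimeter","screwdriver"]:
        print(t,[(w(p,d["centre"]),round(d["p"],2)) for d in models.spot_point(p,t)[:3]])
print(ctrl.get_obs())
E
```

```text
scene [1.054 0.792 0.919] 358.9481797099803 -0.02952296208406523
rack [(array([0.562, 0.053, 0.001]), 0.94)]
old [(array([0.512, 0.033, 0.031]), 0.97)]
spare [(array([0.621, 0.065, 0.037]), 0.88)]
stop_key_top [(array([ 0.649, -0.057,  0.168]), 0.42), (array([ 0.329, -0.663,  0.098]), 0.39), (array([ 0.42 , -0.279,  0.075]), 0.36)]
start_key_top [(array([ 0.422, -0.678,  0.102]), 0.41), (array([ 0.49 , -0.275,  0.074]), 0.38)]
old_left_tip [(array([0.493, 0.114, 0.186]), 0.4), (array([0.587, 0.187, 0.169]), 0.23)]
old_right_tip [(array([ 0.533, -0.037,  0.185]), 0.4)]
spare_left_tip [(array([0.582, 0.183, 0.168]), 0.46), (array([ 0.421, -0.279,  0.074]), 0.4), (array([ 0.426,  0.346, -0.002]), 0.28)]
spare_right_tip [(array([ 0.649, -0.059,  0.168]), 0.59)]
battery [(array([ 0.426,  0.349, -0.001]), 0.81)]
multimeter [(array([ 0.734, -0.233,  0.   ]), 0.84), (array([0.667, 0.327, 0.003]), 0.23)]
screwdriver [(array([ 0.667,  0.329, -0.   ]), 0.83), (array([0.587, 0.184, 0.168]), 0.16)]
top [ 0.372 -0.152  1.6  ] 363.18536422959545 0.016717944663073254
rack [(array([0.568, 0.048, 0.00
[... 465 characters left out ...]
2, 0.185, 0.167]), 0.65)]
spare_right_tip [(array([ 0.649, -0.056,  0.167]), 0.61)]
battery [(array([ 0.432,  0.345, -0.004]), 0.9)]
multimeter [(array([ 0.738, -0.237,  0.002]), 0.66)]
screwdriver [(array([ 0.673,  0.331, -0.002]), 0.47)]
{'clock': 1.3, 'qpos': array([ 1.017,  0.22 ,  1.527,  0.   ,  1.395, -0.126]), 'qvel': array([ 0.   , -0.002, -0.001, -0.   , -0.001, -0.   ]), 'joint_torque': array([  0.001, -49.457, -38.771,   0.07 ,   0.047,   0.   ]), 'ee_pos': array([0.259, 0.569, 0.223]), 'tool_rot': array([-0.667, -3.07 ,  0.   ]), 'wrist_force': array([0.183, 0.733, 0.617]), 'wrist_torque': array([ 0.035, -0.003, -0.001]), 'grasp_force': 0.0, 'gripper_width': 0.08719412934342481}
```

View both.

View pics/scene.png

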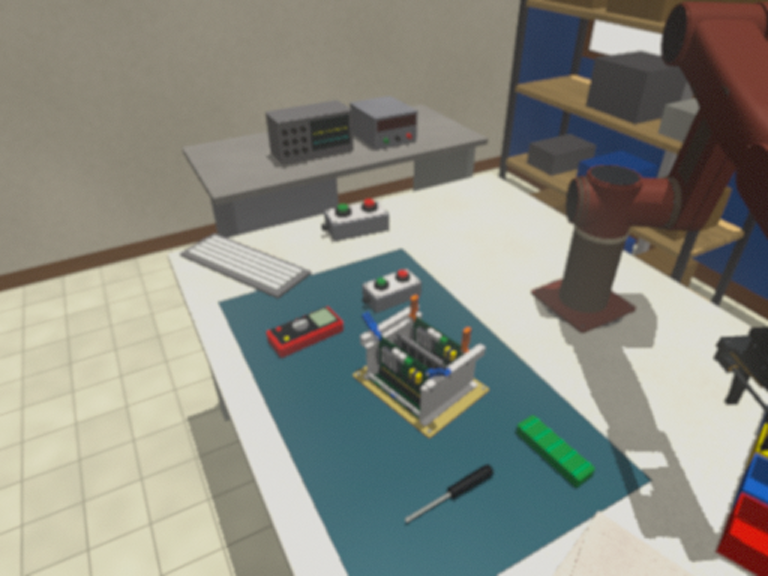

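View pics/top.png

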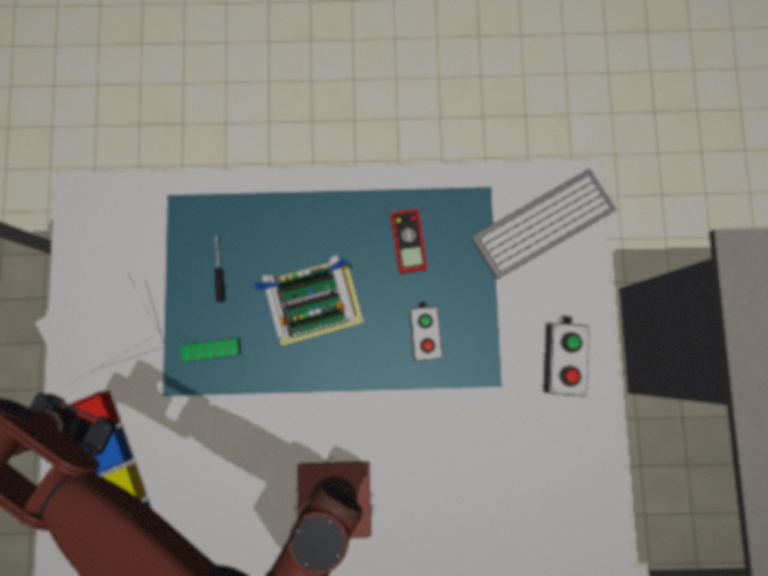

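```bash
cat >> h.py <<'E'
np.set_printoptions(precision=3,suppress=True)
TH=0.249; EX=np.array([np.cos(TH),np.sin(TH),0]); EY=np.array([-np.sin(TH),np.cos(TH),0]); EZ=np.array([0,0,1.])
O=np.array([0.566,0.049,0.])
def rk(x,y,z): return O+(x*EX+y*EY+z*EZ)/1000
# tool x along -rack y, tool z down
RT=np.stack([-EY,-EX,-EZ],1)
def go(*ts,base=None,Rb=None):
    o=ctrl.get_obs(); Rm=R.from_rotvec(o["tool_rot"]) if Rb is None else Rb
    b=o["ee_pos"] if base is None else base
    print(o["clock"],o["ee_pos"],"F",o["wrist_force"],"w",o["gripper_width"])
    for t in ts:
        print((Rm.inv().apply(np.array(t)-b)*1000).round(1), np.degrees((Rm.inv()*R.from_matrix(RT)).as_rotvec()).round(1))
E
python3 - <<'E'
from h import *
go((.423,-.277,.2),(.423,-.277,.1))
# refine: colours/depth in saved pictures
for n in ["scene","top"]:
    p=dict(np.load(n+".npz")); P=cloud(p); hsv=cv2.cvtColor(p["color"],cv2.COLOR_RGB2HSV)
    ok=(p["range_z"]>0)&(hsv[...,1]>130)&(hsv[...,2]>90)
    for nm,lo,hi,zl,cs in [("orange",6,16,.14,rk(-55,0,0)),("blue",100,125,.135,rk(55,0,0)),("red",-1,5,.06,(.42,-.277,0)),("green",45,80,.06,(.492,-.274,0))]:
        m=ok&(hsv[...,0]>lo)&(hsv[...,0]<hi)&(P[...,2]>zl)&(P[...,2]<.25)&(np.hypot(P[...,0]-cs[0],P[...,1]-cs[1])<(.15 if zl>.1 else .03))
        for s in ([1,-1] if zl>.1 else [0]):
            q=P[m&((P[...,1]-cs[1])*s>=0)]
            if len(q): 
                r=(q-O)@np.stack([EX,EY,EZ],1)*1000
                print(n,nm,s,len(q),np.median(q,0),"rack med",np.median(r,0),"min",r.min(0),"max",r.max(0))
E
```

```text
1.3 [0.259 0.569 0.223] F [0.183 0.733 0.617] w 0.08719412934342481
[-499.8 -701.5   22.5] [   0.    -0.  -128.8]
[-499.8 -701.5  122.5] [   0.    -0.  -128.8]
scene orange 1 38 [0.497 0.117 0.174] rack med [-50.104  83.25  174.163] min [-61.469  75.892 142.196] max [-45.99   85.938 188.091]
scene orange -1 35 [ 0.533 -0.033  0.175] rack med [-51.793 -71.348 174.952] min [-61.41  -79.175 143.199] max [-45.955 -68.434 188.737]
scene blue 1 53 [0.596 0.165 0.159] rack med [ 58.174 105.916 159.137] min [ 46.816  75.376 136.75 ] max [ 63.561 127.455 172.914]
scene blue -1 87 [ 0.645 -0.034  0.158] rack med [ 57.573 -99.279 157.783] min [  46.019 -121.511  135.813] max [ 65.214 -67.359 175.815]
scene red 0 20 [ 0.426 -0.27   0.076] rack med [-214.572 -275.063   75.514] min [-223.257 -287.558   66.52 ] max [-206.172 -262.635   79.556]
scene green 0 12 [ 0.498 -0.265  0.076] rack med [-143.731 -288.531   76.374] min [-156.614 -304.346   72.58 ] max [-136.491 -280.83    81.797]
top orange 1 3 [0.499 0.113 0.18 ] rack med [-49.212  79.049 179.929] min [-53.6    73.729 176.296] max [-46.958  79.323 180.756]
top blue 1 46 [0.595 0.168 0.161] rack med [ 56.007 108.179 160.964] min [ 47.158  75.996 136.703] max [ 66.199 126.971 173.057]
top blue -1 33 [ 0.647 -0.041  0.159] rack med [  56.645 -107.716  158.963] min [  50.643 -125.478  138.319] max [ 65.66  -75.406 172.662]
top red 0 38 [ 0.425 -0.277  0.072] rack med [-216.022 -280.712   71.806] min [-230.076 -295.608   62.405] max [-202.387 -268.807   77.871]
top green 0 26 [ 0.496 -0.272  0.074] rack med [-148.353 -294.779   73.84 ] min [-159.155 -305.401   67.421] max [-136.844 -283.823   79.882]
```

send_rows:
  series:
    - [-501,-701,30,0,0,51.3]
    - [-501,-701,30,0,0,51.3]
    - [-501,-701,30,0,0,51.3]
    - [-501,-701,30,0,0,51.3]
    - [-501,-701,30,0,0,51.3]
    - [-501,-701,30,0,0,51.3]
    - [-501,-701,30,0,0,51.3]
    - [-501,-701,30,0,0,51.3]
    - [-501,-701,30,0,0,51.3]
    - [-501,-701,30,0,0,51.3]
    - [-501,-701,30,0,0,51.3]
    - [-501,-701,30,0,0,51.3]
  grip: -1

```text
clock: 2.8
ee_pos: [0.403, -0.1694, 0.1969]
tool_rot: [1.93, 2.477, 0.001]
wrist_force: [1.5, 1.7, 0.9]
gripper_width: 0.0006
grasp_force: 0.0
```

```bash
sed -i 's/^RT=.*/RT=np.stack([EY,EX,-EZ],1)/' h.py
python3 - <<'E'
from h import *
go((.424,-.276,.1),(.424,-.276,.066))
E
```

```text
2.8 [ 0.403 -0.169  0.197] F [1.532 1.673 0.885] w 0.0005518586925077915
[-108.4   -5.9   97. ] [ 0.1  0.1 -0.1]
[-108.4   -5.9  131. ] [ 0.1  0.1 -0.1]
```

send_rows:
  series:
    - [-60,-3,30,0,0,0]
    - [-108,-6,60,0,0,0]
    - [-108,-6,97,0,0,0]
    - [-108,-6,97,0,0,0]
    - [-108,-6,97,0,0,0]

```text
clock: 3.42
ee_pos: [0.424, -0.2732, 0.1007]
tool_rot: [1.929, 2.479, -0.0]
wrist_force: [-0.4, 0.2, 0.7]
gripper_width: -0.0001
grasp_force: 0.0
```

Run:
```python
from h import *
go((.424,-.276,.1),(.424,-.276,.066))
```

```text
3.425 [ 0.424 -0.273  0.101] F [-0.382  0.192  0.74 ] w -5.41139488713959e-05
[-2.7 -0.7  0.7] [ 0.  0. -0.]
[-2.7 -0.7 34.7] [ 0.  0. -0.]
```

Press red, then rise.

send_rows:
  series:
    - [-3,-1,24,0,0,0]
    - [-3,-1,30,0,0,0]
    - [-3,-1,34,0,0,0]
    - [-3,-1,35,0,0,0]
    - [-3,-1,35,0,0,0]

```text
clock: 4.05
ee_pos: [0.4242, -0.2766, 0.0681]
tool_rot: [1.928, 2.478, -0.0]
wrist_force: [-6.1, 5.2, 18.7]
gripper_width: 0.0005
grasp_force: 9.7
```

Run:
```python
from h import *
go((.424,-.276,.066))
p=optics.camera("wrist"); save(p,"w1.png");
```

```text
4.05 [ 0.424 -0.277  0.068] F [-6.113  5.24  18.706] w 0.00047313943251765686
[ 0.6 -0.   2.1] [ 0.   0.1 -0. ]
```

Run:
```python
from h import *
go((.424,-.277,.215),rk(-53,-50,215),rk(-53,-50,166))
```

```text
4.1 [ 0.424 -0.277  0.068] F [-7.008  6.231 19.654] w 0.0002554537708267941
[  -0.5   -0.2 -146.9] [ 0.   0.1 -0. ]
[ 230.5  164.6 -147.1] [ 0.   0.1 -0. ]
[230.6 164.6 -98.1] [ 0.   0.1 -0. ]
```

send_rows:
  series:
    - [0,0,-60,0,0,0]
    - [0,0,-120,0,0,0]
    - [0,0,-150,0,0,0]
    - [50,36,-150,0,0,0]
    - [230,165,-150,0,0,0]
    - [230,165,-150,0,0,0]
    - [230,165,-150,0,0,0]
    - [230,165,-150,0,0,0]
    - [230,165,-130,0,0,0]
    - [230,165,-104,0,0,0]
    - [230,165,-104,0,0,0]
    - [230,165,-104,0,0,0]

```text
clock: 5.6
ee_pos: [0.5275, -0.0129, 0.17]
tool_rot: [1.929, 2.478, 0.001]
wrist_force: [0.4, 0.3, 0.0]
gripper_width: 0.0006
grasp_force: 0.0
```

Run:
```python
from h import *
go(*[rk(-53,-y,z) for y,z in [(62,168),(72,169),(84,168),(94,165),(105,157),(107,153)]])
for n in ["top"]:
    p=optics.camera(n)
    for t in ["old_left_tip","old_right_tip"]: print(t,[((w(p,d["centre"])-O)@np.stack([EX,EY,EZ],1)*1000,round(d["p"],2)) for d in models.spot_point(p,t)[:2]])
```

```text
5.6 [ 0.527 -0.013  0.17 ] F [0.419 0.312 0.043] w 0.0006159764998263176
[-11.5  -0.4   2. ] [ 0.1  0.  -0.1]
[-21.5  -0.4   1. ] [ 0.1  0.  -0.1]
[-33.5  -0.4   2. ] [ 0.1  0.  -0.1]
[-43.5  -0.4   5. ] [ 0.1  0.  -0.1]
[-54.5  -0.4  13. ] [ 0.1  0.  -0.1]
[-56.5  -0.4  17. ] [ 0.1  0.  -0.1]
old_left_tip [(array([ 54.874, 128.334, 168.044]), 0.56)]
old_right_tip []
```

send_rows:
  series:
    - [-11,0,2,0,0,0]
    - [-16,0,2,0,0,0]
    - [-22,0,1,0,0,0]
    - [-28,0,1,0,0,0]
    - [-34,0,2,0,0,0]
    - [-39,0,3,0,0,0]
    - [-44,0,5,0,0,0]
    - [-50,0,9,0,0,0]
    - [-55,0,13,0,0,0]
    - [-57,0,17,0,0,0]
    - [-57,0,17,0,0,0]

```text
clock: 7.12
ee_pos: [0.5427, -0.0667, 0.1557]
tool_rot: [1.928, 2.478, 0.007]
wrist_force: [-5.0, 10.6, 20.4]
gripper_width: 0.0006
grasp_force: 12.0
```

Run:
```python
from h import *
go(rk(-53,-107,153))
p=optics.camera("scene"); save(p,"s2.png",(230,180,340,300),6)
```

```text
7.125 [ 0.543 -0.067  0.156] F [-4.975 10.581 20.445] w 0.0005573747312616475
[-0.6 -2.   2.7] [ 0.3 -0.1 -0. ]
```

View pics/s2.png

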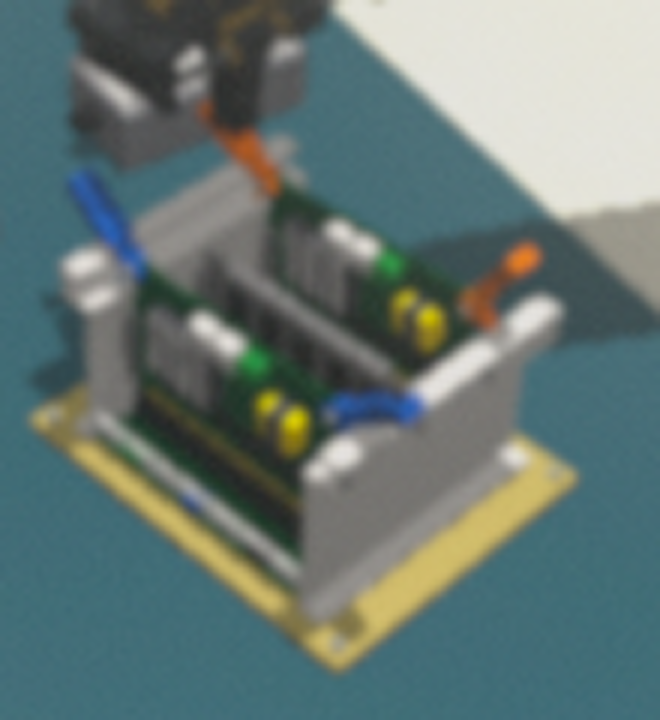

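Run:
```python
from h import *
go(rk(-53,-95,200),*[rk(-53,y,z) for y,z in [(55,195),(62,170),(72,169),(84,168),(94,165),(105,157),(108,152)]])
p=optics.camera("scene")
for t in ["old_left_tip","old_right_tip","old"]: print(t,[((w(p,d["centre"])-O)@np.stack([EX,EY,EZ],1)*1000,round(d["p"],2)) for d in models.spot_point(p,t)[:2]])
```

```text
7.175 [ 0.543 -0.068  0.155] F [-0.26  -0.404  7.627] w 0.00039646881704528703
[ 12.2  -1.6 -44.6] [ 0.3  0.1 -0. ]
[162.2  -1.8 -39.7] [ 0.3  0.1 -0. ]
[169.2  -1.9 -14.7] [ 0.3  0.1 -0. ]
[179.3  -1.9 -13.8] [ 0.3  0.1 -0. ]
[191.3  -1.9 -12.8] [ 0.3  0.1 -0. ]
[201.3  -1.9  -9.8] [ 0.3  0.1 -0. ]
[212.3  -2.   -1.8] [ 0.3  0.1 -0. ]
[215.3  -2.    3.2] [ 0.3  0.1 -0. ]
old_left_tip [(array([-52.821, 101.833, 194.603]), 0.61)]
old_right_tip [(array([ -53.21 , -135.09 ,  160.598]), 0.65)]
old [(array([-55.021,  -2.358,  40.328]), 0.67)]
```

send_rows:
  series:
    - [6,0,-30,0,0,0]
    - [60,-1,-45,0,0,0]
    - [120,-1,-45,0,0,0]
    - [162,-2,-45,0,0,0]
    - [162,-2,-25,0,0,0]
    - [165,-2,-15,0,0,0]
    - [172,-2,-14,0,0,0]
    - [180,-2,-14,0,0,0]
    - [186,-2,-14,0,0,0]
    - [192,-2,-13,0,0,0]
    - [197,-2,-12,0,0,0]
    - [202,-2,-9,0,0,0]

```text
clock: 8.88
ee_pos: [0.49, 0.127, 0.1611]
tool_rot: [1.929, 2.477, 0.0]
wrist_force: [-0.1, -5.7, 9.3]
gripper_width: -0.0
grasp_force: 4.5
```

Run:
```python
from h import *
go(*[rk(-53,y,z) for y,z in [(105,157),(108,152)]])
```

```text
8.875 [0.49  0.127 0.161] F [-0.106 -5.655  9.285] w -1.3945296003954328e-06
[10.6  1.4  4.1] [ 0.1  0.1 -0.1]
[13.7  1.4  9.1] [ 0.1  0.1 -0.1]
```

send_rows:
  series:
    - [5,0,1,0,0,0]
    - [10,0,5,0,0,0]
    - [13,0,9,0,0,0]
    - [14,0,12,0,0,0]
    - [14,0,12,0,0,0]

```text
clock: 9.5
ee_pos: [0.488, 0.1407, 0.1527]
tool_rot: [1.927, 2.476, 0.004]
wrist_force: [-6.1, -4.8, 22.5]
gripper_width: 0.0007
grasp_force: 10.6
```

Run:
```python
from h import *
go(rk(-53,95,215),rk(-53,50,215),rk(60,155,215),rk(60,160,150))
```

```text
9.5 [0.488 0.141 0.153] F [-6.073 -4.827 22.517] w 0.0006907508490467699
[-13.2   0.3 -62.3] [ 0.3  0.1 -0.1]
[-58.2   0.4 -62.2] [ 0.3  0.1 -0.1]
[ 46.9 113.3 -61.8] [ 0.3  0.1 -0.1]
[ 52.  113.    3.1] [ 0.3  0.1 -0.1]
```

send_rows:
  series:
    - [-8,0,-40,0,0,0]
    - [-8,10,-63,0,0,0]
    - [50,60,-63,0,0,0]
    - [52,110,-63,0,0,0]
    - [52,110,-63,0,0,0]

```text
clock: 10.12
ee_pos: [0.5811, 0.2199, 0.2079]
tool_rot: [-1.927, -2.478, 0.005]
wrist_force: [-0.8, -0.9, -1.4]
gripper_width: 0.0007
grasp_force: 0.0
```

Run:
```python
from h import *
p=optics.camera("scene"); save(p,"s3.png",(230,180,340,300),6)
M=np.stack([EX,EY,EZ],1)
for t in ["old_left_tip","old_right_tip","old","spare_left_tip","spare_right_tip"]: print(t,[((w(p,d["centre"])-O)@M*1000,round(d["p"],2)) for d in models.spot_point(p,t)[:2]])
go(rk(56,160,150),rk(56,80,150))
```

```text
old_left_tip [(array([-52.79 , 130.704, 166.723]), 0.58)]
old_right_tip [(array([  93.356, -312.528,    2.113]), 0.73), (array([ -53.671, -123.823,  163.931]), 0.57)]
old []
spare_left_tip [(array([ 50.251, 125.522, 165.843]), 0.62)]
spare_right_tip [(array([-53.667, 131.675, 167.051]), 0.53)]
10.425 [0.579 0.218 0.212] F [ 0.402 -0.104  0.531] w 0.00041490995306379773
[-0.2  1.4 62.4] [ 0.1  0.  -0.1]
[-80.2   1.6  62.4] [ 0.1  0.  -0.1]
```

View pics/s3.png

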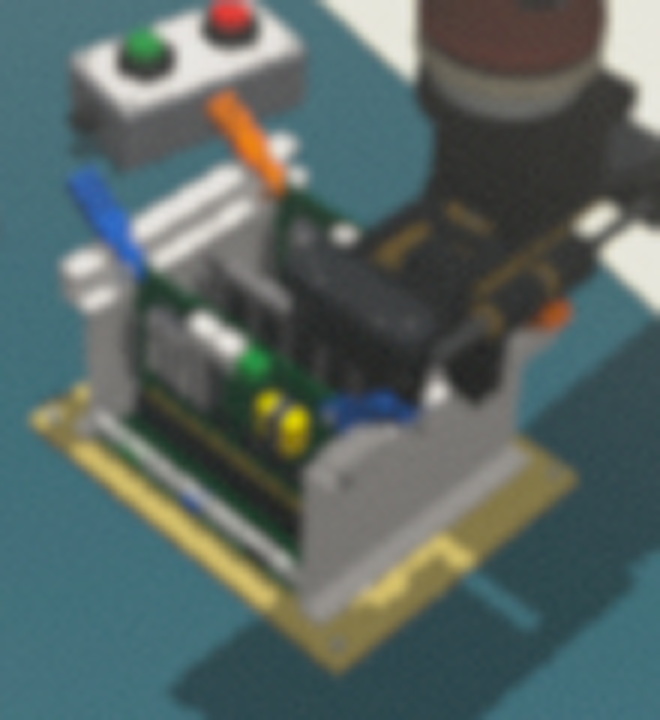

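```bash
cat >> h.py <<'E'
M=np.stack([EX,EY,EZ],1)
def ang(p,nm):
    lo,hi,x0={"old":(5,17,-55),"spare":(100,125,55)}[nm]
    P=(cloud(p)-O)@M*1000; h=cv2.cvtColor(p["color"],cv2.COLOR_RGB2HSV)
    m=(h[...,0]>lo)&(h[...,0]<hi)&(h[...,1]>120)&(h[...,2]>70)&(abs(P[...,0]-x0)<22)&(P[...,2]>128)&(P[...,2]<200)&(abs(P[...,1])<145)&(p["range_z"]>0)
    for s in (1,-1):
        q=P[m&(P[...,1]*s>0)]
        if len(q)<6: print(nm,s,"few",len(q)); continue
        y=q[:,1]*s; z=q[:,2]
        k=np.polyfit(y,z,1) if np.ptp(y)>15 else [np.nan]*2
        t=np.median(np.arctan2(y-77,z-127)[np.hypot(y-77,z-127)>25])
        print(nm,s,len(q),"slope-angle",np.round(np.pi/2-np.arctan(k[0]),2),"pivot-angle",round(t,2),"y",np.percentile(y,[5,95]).round(0),"z",np.percentile(z,[5,95]).round(0))
E
python3 - <<'E'
from h import *
for n in ["top","scene"]:
    p=optics.camera(n); print(n); ang(p,"old"); ang(p,"spare")
for n in ["scene","top"]:
    print("start",n);p=dict(np.load(n+".npz"));ang(p,"old"); ang(p,"spare")
E
```

```text
top
old 1 53 slope-angle 1.03 pivot-angle 0.85 y [ 77. 125.] z [135. 165.]
old -1 49 slope-angle 1.02 pivot-angle 0.83 y [ 77. 125.] z [134. 164.]
spare 1 47 slope-angle 0.93 pivot-angle 0.76 y [ 81. 123.] z [140. 172.]
spare -1 37 slope-angle 0.94 pivot-angle 0.78 y [ 79. 125.] z [138. 171.]
scene
old 1 21 slope-angle 1.23 pivot-angle 0.93 y [117. 131.] z [157. 167.]
old -1 79 slope-angle 0.99 pivot-angle 0.75 y [ 72. 119.] z [135. 166.]
spare 1 55 slope-angle 0.93 pivot-angle 0.77 y [ 81. 125.] z [135. 172.]
spare -1 92 slope-angle 0.93 pivot-angle 0.68 y [ 74. 117.] z [139. 173.]
start scene
old 1 53 slope-angle nan pivot-angle 0.13 y [77. 85.] z [130. 187.]
old -1 51 slope-angle nan pivot-angle -0.12 y [69. 78.] z [131. 188.]
spare 1 57 slope-angle 0.96 pivot-angle 0.77 y [ 79. 127.] z [139. 172.]
spare -1 90 slope-angle 0.94 pivot-angle 0.65 y [ 73. 117.] z [139. 173.]
start top
old 1 12 slope-angle nan pivot-angle -0.06 y [72. 79.] z [131. 181.]
old -1 few 5
spare 1 50 slope-angle 0.96 pivot-angle 0.75 y [ 76. 123.] z [138. 171.]
spare -1 39 slope-angle 0.95 pivot-angle 0.74 y [ 75. 124.] z [136. 172.]
```

send_rows:
  series:
    - [0,1,40,0,0,0]
    - [0,1,62,0,0,0]
    - [-15,1,62,0,0,0]
    - [-24,1,62,0,0,0]
    - [-31,1,62,0,0,0]
    - [-38,1,62,0,0,0]
    - [-45,1,62,0,0,0]
    - [-52,1,62,0,0,0]
    - [-58,1,62,0,0,0]
    - [-64,1,62,0,0,0]
    - [-69,1,62,0,0,0]
    - [-69,1,62,0,0,0]

```text
clock: 12.02
ee_pos: [0.5969, 0.1556, 0.1499]
tool_rot: [-1.926, -2.475, -0.008]
wrist_force: [-4.7, 17.1, 4.0]
gripper_width: -0.0001
grasp_force: 9.0
```

Run:
```python
from h import *
go(rk(56,88,150)); p=optics.camera("scene"); ang(p,"spare")
```

```text
12.025 [0.597 0.156 0.15 ] F [-4.656 17.057  3.971] w -5.1325209821446636e-05
[-7.7 -0.2 -0.2] [ 0.  -0.4 -0. ]
spare 1 18 slope-angle nan pivot-angle 0.21 y [75. 84.] z [130. 150.]
spare -1 87 slope-angle 0.92 pivot-angle 0.69 y [ 73. 116.] z [137. 170.]
```

send_rows:
  series:
    - [-3,0,0,0,0,0]
    - [-5,0,0,0,0,0]
    - [-7,0,0,0,0,0]
    - [-7,0,0,0,0,0]

```text
clock: 12.58
ee_pos: [0.597, 0.1547, 0.15]
tool_rot: [-1.919, -2.472, -0.016]
wrist_force: [-8.2, 34.7, 6.1]
gripper_width: 0.0005
grasp_force: 18.3
```

Run:
```python
from h import *
go(rk(56,88,150)); p=optics.camera("scene"); ang(p,"spare")
```

```text
12.575 [0.597 0.155 0.15 ] F [-8.153 34.665  6.087] w 0.0004861336727355312
[-6.8 -0.1 -0.1] [ 0.  -0.9  0.1]
spare 1 20 slope-angle nan pivot-angle 0.13 y [74. 85.] z [129. 154.]
spare -1 90 slope-angle 0.9 pivot-angle 0.69 y [ 74. 117.] z [135. 172.]
```

send_rows:
  series:
    - [15,0,0,0,0,0]
    - [30,0,-40,0,0,0]
    - [30,0,-70,0,0,0]
    - [-244,0,-70,0,0,0]
    - [-244,0,-70,0,0,0]
    - [-244,0,-70,0,0,0]
    - [-244,0,-70,0,0,0]
    - [-244,0,-70,0,0,0]
    - [-244,0,-70,0,0,0]

```text
clock: 13.75
ee_pos: [0.6589, -0.0942, 0.2185]
tool_rot: [-1.934, -2.475, 0.002]
wrist_force: [-0.8, 0.2, 0.1]
gripper_width: 0.0006
grasp_force: 0.0
```

Run:
```python
from h import *
go(rk(56,-160,150)); p=optics.camera("scene"); ang(p,"spare"); ang(p,"old");save(p,"s4.png",(230,180,340,300),6)
```

```text
13.75 [ 0.659 -0.094  0.219] F [-0.768  0.245  0.067] w 0.000586830911903585
[ 1.6  1.4 68.5] [-0.1 -0.  -0.3]
spare 1 72 slope-angle 0.62 pivot-angle 0.16 y [78. 86.] z [132. 187.]
spare -1 90 slope-angle 0.88 pivot-angle 0.65 y [ 72. 116.] z [136. 172.]
old 1 69 slope-angle 1.03 pivot-angle 0.88 y [ 80. 131.] z [135. 168.]
old -1 72 slope-angle 1.01 pivot-angle 0.74 y [ 72. 119.] z [137. 166.]
```

View pics/s4.png

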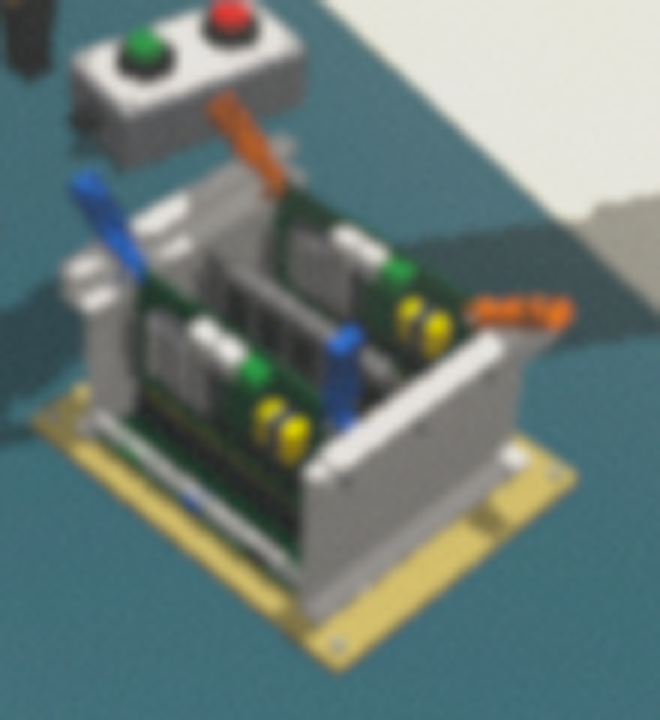

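Left blue lever is upright (345,375); the right one (110,225) is still out; both orange ones are out. Now the right blue lever: tool x is along rack +y.

send_rows:
  series:
    - [2,1,40,0,0,0]
    - [2,1,68,0,0,0]
    - [17,1,68,0,0,0]
    - [26,1,68,0,0,0]
    - [33,1,68,0,0,0]
    - [40,1,68,0,0,0]
    - [47,1,68,0,0,0]
    - [54,1,68,0,0,0]
    - [61,1,68,0,0,0]
    - [68,1,68,0,0,0]
    - [75,1,68,0,0,0]
    - [77,1,68,0,0,0]

```text
clock: 15.3
ee_pos: [0.643, -0.0222, 0.1524]
tool_rot: [1.925, 2.471, -0.008]
wrist_force: [6.4, -23.2, 0.4]
gripper_width: 0.0007
grasp_force: 11.9
```

Run:
```python
from h import *
go(rk(56,-88,150)); p=optics.camera("scene"); ang(p,"spare")
```

```text
15.3 [ 0.643 -0.022  0.152] F [  6.44  -23.196   0.418] w 0.0007463487605072021
[-0.  -1.1  2.4] [ 0.1  0.6 -0.1]
spare 1 72 slope-angle 1.57 pivot-angle 0.16 y [78. 87.] z [133. 186.]
spare -1 56 slope-angle nan pivot-angle -0.15 y [67. 76.] z [134. 188.]
```

send_rows:
  series:
    - [3,0,0,0,0,0]
    - [5,0,0,0,0,0]
    - [5,0,0,0,0,0]
    - [-10,0,0,0,0,0]
    - [-25,0,-40,0,0,0]
    - [-25,0,-70,0,0,0]
    - [-70,-30,-100,0,0,0]
    - [-110,-60,-100,0,0,0]
    - [-110,-60,-100,0,0,0]

```text
clock: 16.48
ee_pos: [0.6088, -0.1401, 0.2512]
tool_rot: [-1.933, -2.475, 0.0]
wrist_force: [0.7, 0.3, -0.9]
gripper_width: 0.0005
grasp_force: 0.0
```

Run:
```python
from h import *
go((.495,-.272,.2),(.495,-.272,.1))
for n in ["scene","top"]:
    p=optics.camera(n); ang(p,"spare"); ang(p,"old")
    if n=="scene": save(p,"s5.png",(230,180,340,300),6)
    for t in ["old","spare","spare_left_tip","spare_right_tip","start_key_top"]: print(t,[((w(p,d["centre"])-O)@M*1000,round(d["p"],2)) for d in models.spot_point(p,t)[:2]])
    P=(cloud(p)-O)@M*1000
    for x in (-55,55):
        q=P[(abs(P[...,0]-x)<7)&(abs(P[...,1])<60)&(P[...,2]>110)&(P[...,2]<160)]
        print("board top",x,len(q),np.percentile(q[:,2],[50,80,90,97]) if len(q) else "")
    if n=="scene":
        p0=dict(np.load("scene.npz"));P=(cloud(p0)-O)@M*1000
        for x in (-55,55):
            q=P[(abs(P[...,0]-x)<7)&(abs(P[...,1])<60)&(P[...,2]>110)&(P[...,2]<160)]; print("start top",x,np.percentile(q[:,2],[50,80,90,97]))
```

```text
16.475 [ 0.609 -0.14   0.251] F [ 0.724  0.289 -0.942] w 0.0004907634863348171
[-100.5 -142.3   51.2] [-0.1 -0.1 -0.3]
[-100.6 -142.2  151.2] [-0.1 -0.1 -0.3]
spare 1 72 slope-angle 1.88 pivot-angle 0.14 y [77. 86.] z [133. 188.]
spare -1 48 slope-angle 1.09 pivot-angle -0.15 y [67. 77.] z [133. 188.]
old 1 67 slope-angle 1.03 pivot-angle 0.87 y [ 81. 131.] z [136. 167.]
old -1 75 slope-angle 0.99 pivot-angle 0.74 y [ 72. 118.] z [135. 168.]
old [(array([-55.649,   0.032,  36.36 ]), 0.89), (array([166.588, 245.718,  -1.442]), 0.17)]
spare [(array([56.857,  3.409, 29.561]), 0.86)]
spare_left_tip [(array([ 53.146,  75.877, 187.478]), 0.64)]
spare_right_tip [(array([ 56.12 , -77.228, 184.056]), 0.45)]
start_key_top [(array([-320.356, -667.006,  100.818]), 0.6)]
board top -55 152 [131.771 137.464 138.915 140.932]
board top 55 148 [126.943 131.54  132.729 134.056]
start top -55 [126.919 131.161 133.15  134.033]
start top 55 [133.419 137.76  139.412 141.043]
spare 1 9 slope-angle nan pivot-angle -0.05 y [72. 78.] z [171. 187.]
spare -1 few 0
old 1 49 slope-angle 1.07 pivot-angle 0.86 y [ 76. 125.] z [136. 164.]
old -1 50 slope-angle 1.04 pivot-angle 0.85 y [ 80. 126.] z [137. 166.]
old [(array([-59.023,   3.219,  32.646]), 0.75), (array([  94.085, -316.958,    3.291]), 0.27)]
spare [(array([53.911, -2.285, 31.298]), 0.78)]
spare_left_tip [(array([ 58.75 ,  83.509, 183.598]), 0.6)]
spare_right_tip [(array([ 5.177, -2.237,  2.82 ]), 0.26)]
start_key_top [(array([-146.294, -293.514,   71.403]), 0.52), (array([-317.842, -666.864,   93.962]), 0.44)]
board top -55 22 [128.603 135.437 136.512 139.21 ]
board top 55 64 [126.394 129.055 129.928 133.019]
```

View pics/s5.png

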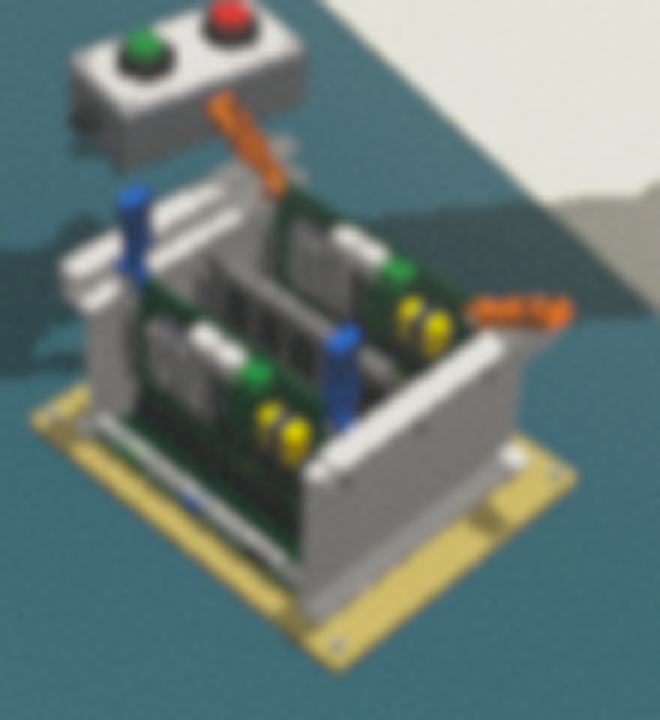

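Run:
```python
from h import *
go(rk(57,120,240),rk(57,120,150),rk(57,95,150),rk(57,87,150))
```

```text
17.075 [ 0.61  -0.138  0.251] F [-0.627  0.122  0.389] w 0.0002627976901147281
[312.1  59.9  11.4] [-0. -0. -0.]
[312.   59.9 101.4] [-0. -0. -0.]
[287.   59.9 101.4] [-0. -0. -0.]
[279.   60.  101.4] [-0. -0. -0.]
```

send_rows:
  series:
    - [312,60,10,0,0,0]
    - [312,60,10,0,0,0]
    - [312,60,10,0,0,0]
    - [312,60,10,0,0,0]
    - [312,60,10,0,0,0]
    - [312,60,10,0,0,0]
    - [312,60,10,0,0,0]
    - [312,60,60,0,0,0]
    - [312,60,101,0,0,0]
    - [295,60,101,0,0,0]
    - [287,60,101,0,0,0]
    - [279,60,101,0,0,0]

```text
clock: 18.58
ee_pos: [0.5987, 0.1525, 0.152]
tool_rot: [-1.926, -2.469, -0.014]
wrist_force: [-9.9, 37.3, -2.2]
gripper_width: 0.0005
grasp_force: 19.4
```

send_rows:
  series:
    - [0,0,0,0,0,0]
    - [0,0,0,0,0,0]

```text
clock: 18.82
ee_pos: [0.5986, 0.1529, 0.152]
tool_rot: [-1.924, -2.473, -0.012]
wrist_force: [-6.4, 22.5, -4.7]
gripper_width: 0.0008
grasp_force: 12.0
```

Run:
```python
from h import *
o=ctrl.get_obs(); print((o["ee_pos"]-O)@M*1000)
go(rk(57,120,150),rk(57,120,215),(.495,-.272,.215))
```

```text
[ 57.232  92.662 151.974]
18.825 [0.599 0.153 0.152] F [-6.375 22.539 -4.683] w 0.0008405859905174851
[27.3 -0.3  2.3] [ 0.1 -0.7 -0. ]
[ 28.1  -0.2 -62.7] [ 0.1 -0.7 -0. ]
[-385.7 -204.8  -67.7] [ 0.1 -0.7 -0. ]
```

send_rows:
  series:
    - [15,0,0,0,0,0]
    - [30,0,-30,0,0,0]
    - [30,0,-70,0,0,0]
    - [-387,-205,-70,0,0,0]
    - [-387,-205,-70,0,0,0]
    - [-387,-205,-70,0,0,0]
    - [-387,-205,-70,0,0,0]
    - [-387,-205,-70,0,0,0]
    - [-387,-205,-70,0,0,0]
    - [-387,-205,-70,0,0,0]
    - [-387,-205,-70,0,0,0]
    - [-387,-205,-70,0,0,0]

```text
clock: 20.32
ee_pos: [0.4958, -0.2824, 0.2232]
tool_rot: [1.933, 2.471, -0.001]
wrist_force: [-0.3, -0.1, 0.5]
gripper_width: 0.0004
grasp_force: 0.0
```

Run:
```python
from h import *
go((.495,-.272,.1),(.495,-.272,.066))
```

```text
20.325 [ 0.496 -0.282  0.223] F [-0.326 -0.108  0.452] w 0.00042149026006577437
[ 10.8   1.5 123.1] [ 0.1  0.2 -0.4]
[ 10.9   1.4 157.1] [ 0.1  0.2 -0.4]
```

send_rows:
  series:
    - [8,1,60,0,0,0]
    - [11,1,123,0,0,0]
    - [11,1,123,0,0,0]
    - [11,1,123,0,0,0]

```text
clock: 20.82
ee_pos: [0.4961, -0.2685, 0.1005]
tool_rot: [1.927, 2.476, 0.0]
wrist_force: [0.1, -1.1, 0.6]
gripper_width: 0.0003
grasp_force: 0.0
```

Run:
```python
from h import *
go((.495,-.272,.066))
p=optics.camera("scene"); ang(p,"spare"); ang(p,"old"); P=(cloud(p)-O)@M*1000
for x in (-55,55):
  for s in (-1,1):
    q=P[(abs(P[...,0]-x)<7)&(abs(P[...,1]-30*s)<30)&(P[...,2]>110)&(P[...,2]<160)]; print("top",x,s,np.percentile(q[:,2],[50,80,90,97]))
```

```text
20.825 [ 0.496 -0.268  0.101] F [ 0.101 -1.05   0.607] w 0.0003214163855166682
[-3.  -2.  34.5] [ 0.1  0.2 -0. ]
spare 1 74 slope-angle 2.2 pivot-angle 0.08 y [74. 83.] z [130. 187.]
spare -1 49 slope-angle nan pivot-angle -0.09 y [70. 80.] z [136. 187.]
old 1 64 slope-angle 1.03 pivot-angle 0.88 y [ 80. 130.] z [136. 169.]
old -1 81 slope-angle 1.0 pivot-angle 0.75 y [ 72. 120.] z [136. 167.]
top -55 -1 [132.21  136.257 139.341 140.264]
top -55 1 [131.666 136.444 138.372 139.547]
top 55 -1 [127.01  131.076 132.475 133.885]
top 55 1 [127.627 131.143 133.092 134.206]
```

send_rows:
  series:
    - [-3,-2,24,0,0,0]
    - [-3,-2,30,0,0,0]
    - [-3,-2,34,0,0,0]
    - [-3,-2,35,0,0,0]
    - [-3,-2,35,0,0,0]

```text
clock: 21.5
ee_pos: [0.4949, -0.2726, 0.0681]
tool_rot: [1.927, 2.476, -0.001]
wrist_force: [-8.4, 3.8, 23.0]
gripper_width: 0.0004
grasp_force: 11.5
```

send_rows:
  series:
    - [0,0,-50,0,0,0]
    - [0,0,-110,0,0,0]
    - [0,0,-150,0,0,0]
    - [0,0,-150,0,0,0]
    - [-60,-100,-180,0,0,0]
    - [-60,-100,-180,0,0,0]
    - [-60,-100,-180,0,0,0]

```text
clock: 22.38
ee_pos: [0.409, -0.3565, 0.2439]
tool_rot: [1.935, 2.472, -0.002]
wrist_force: [1.5, 1.2, -1.0]
gripper_width: 0.0005
grasp_force: 0.0
```

Run:
```python
from h import *
p=optics.camera("scene"); ang(p,"spare"); ang(p,"old"); save(p,"s6.png",(170,100,450,360),2.2)
q=optics.camera("top"); ang(q,"spare")
P=(cloud(p)-O)@M*1000
h=cv2.cvtColor(p["color"],cv2.COLOR_RGB2HSV)
m=(h[...,0]>100)&(h[...,0]<125)&(h[...,1]>120)&(abs(P[...,0]-55)<22)&(P[...,2]>128)
for s in (1,-1):
  for a,b in ((142,160),(160,178),(178,195)):
    k=P[m&(P[...,1]*s>40)&(P[...,2]>a)&(P[...,2]<b)]; print(s,a,len(k),np.median(k[:,1]))
```

```text
spare 1 72 slope-angle 2.3 pivot-angle 0.08 y [75. 84.] z [132. 187.]
spare -1 47 slope-angle nan pivot-angle -0.07 y [70. 78.] z [135. 188.]
old 1 66 slope-angle 1.04 pivot-angle 0.87 y [ 81. 131.] z [135. 168.]
old -1 81 slope-angle 0.96 pivot-angle 0.74 y [ 71. 119.] z [135. 168.]
spare 1 12 slope-angle nan pivot-angle -0.09 y [70. 76.] z [164. 184.]
spare -1 11 slope-angle nan pivot-angle 0.03 y [76. 82.] z [166. 186.]
1 142 18 81.14032530164248
1 160 15 81.27330884341289
1 178 23 78.98127905303896
-1 142 8 -71.58879492755467
-1 160 14 -72.00311131605096
-1 178 20 -74.5415602132361
```

View pics/s6.png

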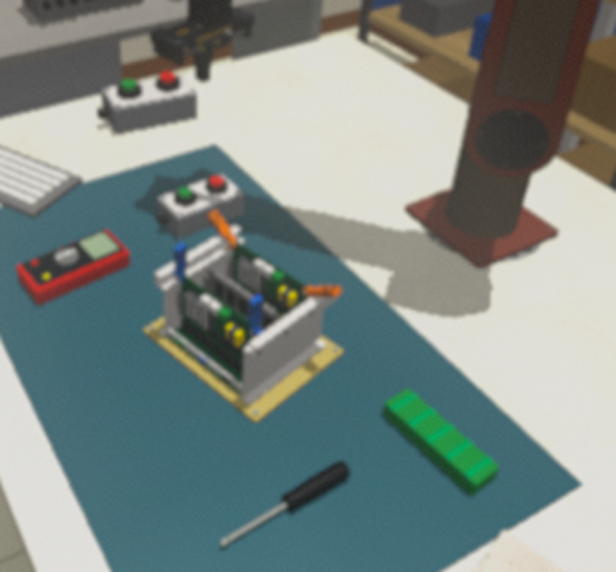

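Both blue levers are upright (180,262 and 257,313), both orange ones are out, the arm is clear and the bystanders are in place. Both keys bottomed out when pressed.

```bash
python3 -c "
from station import sign_off
print(sign_off())"
```

```text
the job is handed in; nothing more can be done
None
```

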